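Change the packing belt over to the green setting

ROBOT

A 6-joint arm with a two-finger parallel gripper is mounted at the origin on the work surface. World frame = base frame: x ahead of the robot, y to its left, z up, the work surface at z = 0. Lengths are in m, angles in rad, forces in N, time in s.
With the tool pointing down it reaches from about 0.325 to 0.9 m from the base axis. Payload 3.5 kg.
Tool frame: the origin (TCP) lies midway between the tips of the shut fingers; the grasp point (between the pads) lies 19 mm behind it (tcp_to_grasp is the distance from the TCP to the grasp point, in m); z points along the fingers, y is the line along which they close (so a half turn about z gives the same grasp; the last joint's range is limited). The gripper opens to 85 mm and grips with 20 to 120 N. Pads are 22 mm wide; open, the fingers measure 114 mm over their backs; the gripper's body (76 mm by 85 mm) begins 54 mm behind the grasp point. The pads swing forward as they close: fully open they stand 13 mm farther back than shut.
Start: joints at [1.213, 0.276, -0.026, 1.268, 0, 1.467], TCP at [0.158, 0.605, 0.231] pointing down, gripper open.
Joint ranges: [-3.12, 3.12], [-0.85, 1.88], [-1.08, 1.24], [-1.95, 2.15], [-1.57, 1.53], [-3.14, 3.14]. Speed limits (rad/s): [2.57, 2.57, 3.14, 3.14, 3.14, 3.14].

INTERFACE

Orientations are given as a rotation vector (axis times angle).
In Python, from cell import * gives the robot as it stands. The module is installed in compiled form; this text tells all that it offers.
- The arm moves only by the tool drive_tool, never from a script. Its argument "plan" is a list of rows, each an object of numbers: "tx", "ty", "tz": the shift along the tool's x, y, z in mm; "ax", "ay", "az": the turn, a rotation vector about the tool's x, y, z in rad. In form: [{"tx": .., "ty": .., "tz": .., "ax": .., "ay": .., "az": ..}, ...]. A call has 1 to 5 rows; each row shifts and turns the commanded pose from where the row before left it, along the tool's axes as they then stand; what a row does not reach is not made up. A row lasts 1/10 s, in which the tool goes at most 50 mm and 8.59 degrees, less where a joint would pass 70% of its speed; a pose out of reach is approached as far as the arm can. A call with a gripper value outside its range is refused whole. "jaw" is the opening, from 0 (shut) to 1 (fully open), set as the call begins (left out, the last holds). The fingers move at their own pace and stop on an object; the grip force is fixed at half the most. Time passes only in rows, so rows that do not move let the fingers close. It gives the time, the measured TCP pose, the force, the opening and the grip force at its end, in the units of the state.
- observe(): the state, without advancing time (a new reading comes with each control period).
- read_camera(name): name is "side" or "top"; returns the picture (400x640x3 uint8, red, green, blue); there is no depth.
- get_calibration(name): a dict with "fx", "fy", "cx", "cy" (pixels), "D" ([k1, k2, p1, p2, k3] as OpenCV has them; the pictures are not rectified), "T" (4x4, takes a point from camera to world coordinates). Camera axes: x right, y down, z forward; pixel columns grow to the right and rows downward; lengths in m; the calibration is good to about 2 mm. A picture is of the moment at which its call begins. get_calibration takes no time and is no camera call.
- hand_in(): hands the job in; it is judged then, once.
The state is a dict: "time": time; "joints": joint angles; "joint_velocities": joint speeds; "joint_efforts": joint torques, N m; "tool_pos": TCP position; "ee_rot": TCP orientation; "wrist_force": force on the tool from outside, world axes, zero at the start; "moment": the same for the moment, N m; "width": opening from 0.0 (shut) to 1.0 (fully open); "grasp_force": force on a finger pad.
Only numpy, scipy, OpenCV 4.12 (cv2) and the standard library are available. Lean on these libraries where they do the work, as an engineer would, in place of code of your own. Each camera call takes 0.05 s, during which the arm holds its last target. There are 200 camera calls.

TASK

Change the packing belt over safely: first press the red mushroom stop straight down until it latches, and only then turn the big black selector handle until its pointer clicks in at the green mark, with the stop still down. Last, twist the red stop clockwise to unlatch it, so that it springs back up fully, and leave the selector at green. Leave the tins, the carton and the bottle standing where they are.

Things in the scene. Friction and masses are not known exactly. Their poses are not given: they have to be found in the camera images.
- console: fixed grey selector box on the table, 180 x 180 x 55 mm high, with a white dial face on top. Origin at the centre of its underside, z up; the selector's upright axis passes through the origin. Yaw varies.
- dial_axis (a point): point on the selector's upright axis at the height of the handle's top, 97 mm above the table (42 mm above the box's top). The handle is a black upright bar, 18 mm wide, spanning 12 to 42 mm above the box's top, on a round hub 60 mm across and 12 mm high. It can be pushed sideways with closed fingertips or gripped across.
- dial (a joint): angle of the selector handle, rad, growing counter-clockwise seen from above; the pointer looks along the console's +x at 1.05. Click positions: 0 (park, no coloured mark: it starts there), 0.7, 1.4, 2.1; end stops at -0.05 and 2.15. A sprung detent draws it into the nearest click position and holds it there; about 0.25 N m takes it over to the next.
- dial_pointer (a point): tip of the selector's pointer end, at the top edge, 60 mm from the axis. The bar is 95 mm long: from 60 mm on the pointer side to 35 mm on the other side of the axis; a white line on its top runs to the pointer end.
- mark_green: the green mark: flat round disc 20 mm across flush on the dial face, its centre 72 mm from the selector's axis at one of the three click positions 0.7, 1.4 or 2.1 (which one varies). The pointer must end at it.
- mark_yellow: yellow mark, same size, at another of the click positions; not wanted.
- mark_blue: blue mark, same size, at another of the click positions; not wanted.
- stop: fixed yellow stop box on the table, 100 x 100 x 60 mm high, origin at the centre of its underside, z up. The mushroom stands upright over the origin. The console and the stop may stand either way round, left or right.
- stop_cap (a point): centre of the top of the red mushroom cap (54 mm across, 24 mm high, its rim 25 mm above the box when up, on a 28 mm stem). 109 mm above the table when up, 101 mm when latched down. About 10 N takes it down past half-way; it then latches at 8 mm down by itself, on a firm seat.
- stop_twist (a joint): twist of the red cap, rad, growing clockwise seen from above, 0 to 0.9, sprung back to 0 (about 0.2 N m to turn). With the cap latched down, a twist beyond about 0.5 unlatches it (0.7 is sure); the cap rises fully only when the twist is let go, and then it stays up.
- carton: loose white and red drink carton, 65 x 95 x 165 mm high (x, y, z), origin under its centre; stands beside the stop box on its +x side. Leave it alone.
- can_a: loose tin with a red label, 74 mm across, 110 mm high, origin under its centre; stands beside the stop box on its -x side. Leave it alone.
- bottle: loose white bottle with a red cap, 76 mm across up to 135 mm, 200 mm high, origin under its centre; stands beside the console on its +x side, near the marks. Leave it alone.
- can_b: loose tin with an orange label, 74 mm across, 110 mm high, origin under its centre; stands beside the console on its -x side. Leave it alone.
Mind the look-alikes: they are no part of the job. There is more than one size of the stop; the one meant has the size given above.

How it is judged:
By the outcome, as a careful person would: the job done as asked, in the order asked, and still so for the second after the job is handed in, with the robot touching nothing.
It also fails if it takes over 64 s, if anything falls off the work surface, if the arm or the gripper's body presses on something with over 40 N, if the wrist force passes 120 N, or if a joint passes its speed limit or range.

## Working session

There is one attempt and no reset: what is moved stays moved. The work goes in short steps, Python scripts to look and compute and a tool call to move; the robot and the scene stay as the last step left them, time stands still between calls to the robot, and variables do not carry over. Pictures are saved under pics/ and viewed, at most 10 in all, crops included, and the job is handed in when it is done.

Besides the shell and the picture viewer there is one more tool, called after "Emit:" as name([rows], argument=value, ...), one row to a line, values as JSON. drive_tool: Moves the arm, as the interface text tells. Its arguments: {"type":"object","properties":{"plan":{"type":"array"},"jaw":{"type":"number"}},"required":["plan"]}

```bash
mkdir -p pics
python3 - <<'E'
from cell import *
import cv2,numpy as np
for n in("top","side"):
    cv2.imwrite(f"pics/{n}0.png",read_camera(n)[:,:,::-1]); c=get_calibration(n); print(n,{k:np.round(v,4).tolist() for k,v in c.items()})
s=observe();print(s['tool_pos'],s['ee_rot'],s['time'],s['width'])
E
```

```text
top {'fx': 362.4318, 'fy': 362.4318, 'cx': 316.6355, 'cy': 199.1792, 'D': [0.0123, 0.0, 0.0, 0.0, 0.0], 'T': [[0.0188, -0.9824, 0.1859, 0.3988], [-0.9998, -0.0189, 0.0011, 0.0103], [0.0025, -0.1859, -0.9826, 0.8579], [0.0, 0.0, 0.0, 1.0]]}
side {'fx': 465.6783, 'fy': 465.6783, 'cx': 318.0566, 'cy': 193.9503, 'D': [0.0126, 0.0, 0.0, 0.0, 0.0], 'T': [[-0.9997, -0.006, 0.0234, 0.5115], [-0.0229, 0.5506, -0.8344, 0.9057], [-0.0079, -0.8347, -0.5506, 0.6842], [0.0, 0.0, 0.0, 1.0]]}
[0.15729706 0.60416775 0.23027311] [-3.99145846e-01 -3.11563715e+00  3.01380177e-03] 0.1 0.995753587712008
```

View pics/top0.png

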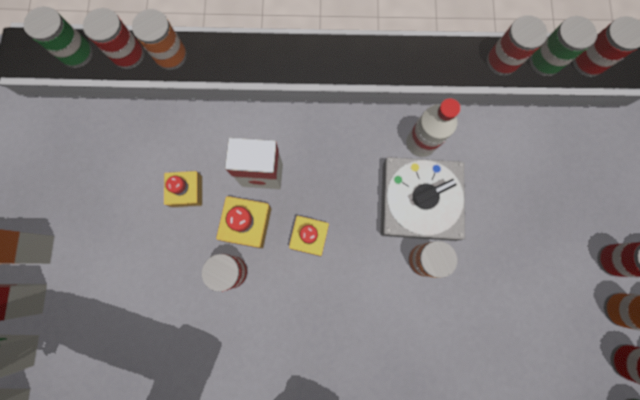

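View pics/side0.png

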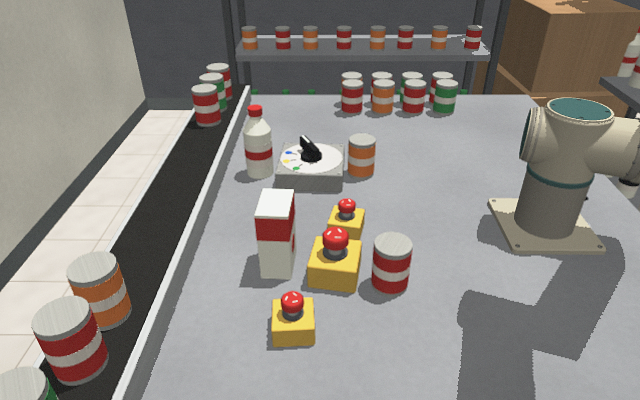

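Top view: three yellow stops at (182,187), (243,220) and (309,235). The middle one is the largest and has the carton on its +x side at (252,155) and the tin on its -x side at (223,272), so it fits. The console is at (425,198), with marks green (398,180), yellow (416,168) and blue (436,169). I'll confirm with a crop and measure.

```bash
cat > h.py <<'E'
from cell import *
import cv2,numpy as np
def ray(n,uv):
    c=get_calibration(n);K=np.array([[c['fx'],0,c['cx']],[0,c['fy'],c['cy']],[0,0,1]])
    p=cv2.undistortPoints(np.array(uv,float).reshape(-1,1,2),K,np.array(c['D'])).reshape(-1,2)
    T=np.array(c['T']);d=np.c_[p,np.ones(len(p))]@T[:3,:3].T
    return T[:3,3],d
def onz(n,uv,z):
    o,d=ray(n,uv);return o+d*((z-o[2])/d[:,2])[:,None]
def proj(n,P):
    c=get_calibration(n);K=np.array([[c['fx'],0,c['cx']],[0,c['fy'],c['cy']],[0,0,1]])
    T=np.linalg.inv(np.array(c['T']))
    return cv2.projectPoints(np.array(P,float).reshape(-1,1,3),cv2.Rodrigues(T[:3,:3])[0],T[:3,3],K,np.array(c['D']))[0].reshape(-1,2)
E
python3 - <<'E'
from h import *
im=cv2.imread("pics/top0.png");hsv=cv2.cvtColor(im,cv2.COLOR_BGR2HSV)
a=cv2.resize(im[130:300,150:330],None,fx=4,fy=4,interpolation=cv2.INTER_CUBIC)[:,:720]
b=cv2.resize(im[140:250,370:480],None,fx=5,fy=5,interpolation=cv2.INTER_CUBIC)
cv2.imwrite("pics/b1.png",b)
cv2.imwrite("pics/a1.png",a[:600])
def seg(n,lo,hi,box,f=hsv):
    x0,y0,x1,y1=box;m=cv2.inRange(f,np.array(lo),np.array(hi));k=np.zeros_like(m);k[y0:y1,x0:x1]=m[y0:y1,x0:x1]
    nn,l,st,ce=cv2.connectedComponentsWithStats(k)
    i=1+np.argmax(st[1:,4]);return (l==i).astype(np.uint8),ce[i],st[i]
for box in [(160,165,205,212),(212,190,275,252),(285,210,335,260)]:
    m,c,s=seg('top',(20,120,80),(35,255,255),box)
    q=cv2.findContours(m,0,2)[0];r=cv2.minAreaRect(np.vstack(q));bp=cv2.boxPoints(r)
    P=onz('top',bp,.06);print('box',P[:,:2].round(3).tolist(),P.mean(0).round(4),np.linalg.norm(np.diff(P,axis=0),axis=1).round(3))
    lo=cv2.inRange(hsv,(0,120,60),(10,255,255))|cv2.inRange(hsv,(170,120,60),(180,255,255))
    k=np.zeros_like(lo);x0,y0,x1,y1=box;k[y0:y1,x0:x1]=lo[y0:y1,x0:x1]
    h=cv2.convexHull(np.argwhere(k)[:,::-1].astype(np.int32));e=cv2.minEnclosingCircle(h)
    print('cap',e,onz('top',[e[0]],.1))
for nm,lo,hi in (('g',(45,80,60),(85,255,255)),('y',(18,100,80),(35,255,255)),('b',(100,100,60),(130,255,255))):
    m,c,s=seg('top',lo,hi,(386,158,465,238));print(nm,c,s[4],onz('top',[c],.055))
# dial face: white ellipse; box outline
m,c,s=seg('top',(0,0,195),(180,40,255),(385,155,468,240))
h=cv2.convexHull(np.argwhere(m)[:,::-1].astype(np.int32));e=cv2.fitEllipse(h);print('face',e,onz('top',[e[0]],.055))
E
```

```text
box [[0.604, 0.358], [0.608, 0.284], [0.533, 0.275], [0.529, 0.348]] [0.5685 0.3163 0.06  ] [0.074 0.076 0.073]
cap ((174.88531494140625, 184.43577575683594), 9.248030662536621) [[0.56847209 0.31484306 0.1       ]]
box [[0.457, 0.23], [0.555, 0.217], [0.537, 0.115], [0.439, 0.13]] [0.4971 0.1727 0.06  ] [0.099 0.104 0.099]
cap ((238.36842346191406, 218.69737243652344), 12.581039428710938) [[0.49726131 0.17504876 0.1       ]]
box [[0.441, 0.07], [0.512, 0.056], [0.497, -0.015], [0.426, 0.0]] [0.4691 0.0277 0.06  ] [0.073 0.073 0.072]
cap ((308.63043212890625, 233.63043212890625), 9.022490501403809) [[0.46862806 0.02651936 0.1       ]]
g [397.63333333 179.36666667] 30 [[ 0.6002143  -0.17239137  0.055     ]]
y [414.51612903 166.77419355] 31 [[ 0.63065501 -0.21172292  0.055     ]]
b [436.22857143 168.37142857] 35 [[ 0.62779984 -0.261253    0.055     ]]
face ((425.0567321777344, 197.214599609375), (71.23173522949219, 75.68618774414062), 124.0833511352539) [[ 0.55995811 -0.23325926  0.055     ]]
```

View pics/a1.png

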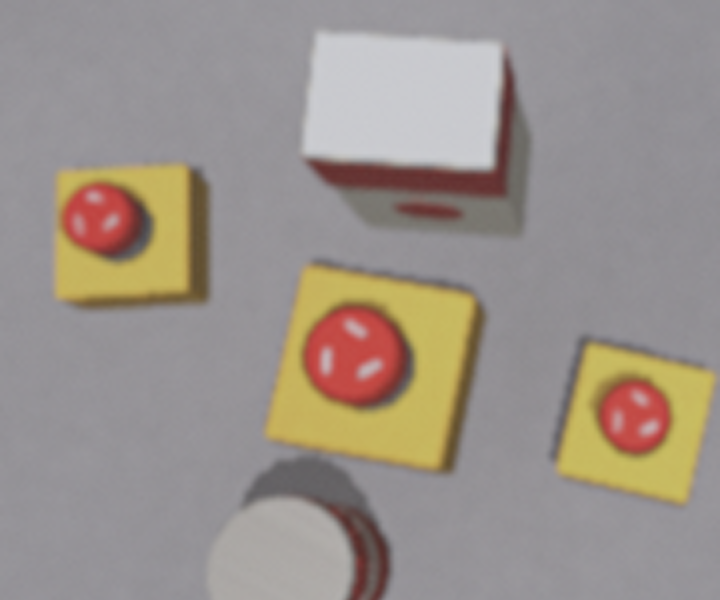

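View pics/b1.png

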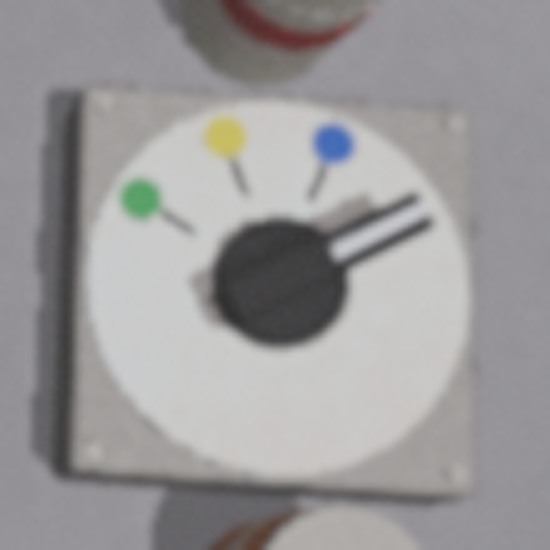

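The crop confirms the middle stop: its sides measure 0.099-0.104 m, against 0.073 m for the other two, and its cap is at crop (355,355). The three marks lie 73-74 mm from the fitted axis (0.560,-0.233), 40° apart, with the pointer at park and green at 2.1.

```bash
cat >> h.py <<'E'
from scipy.spatial.transform import Rotation as Ro
def go(x,y,z,yaw):
    "tool-frame shift (mm) then turn to reach pose; yaw=world angle of tool y, deg"
    s=observe();R=Ro.from_rotvec(s['ee_rot']);d=R.inv().apply(np.array([x,y,z])-s['tool_pos'])*1e3
    a=np.radians(yaw);Y=np.array([np.cos(a),np.sin(a),0]);Z=np.array([0,0,-1.]);X=np.cross(Y,Z)
    Rt=Ro.from_matrix(np.c_[X,Y,Z]);r=(R.inv()*Rt).as_rotvec();r2=(R.inv()*Rt*Ro.from_rotvec([0,0,np.pi])).as_rotvec()
    print('shift',d.round(1),'turn',r.round(3),'alt',r2.round(3),'t',s['time'],'pos',s['tool_pos'].round(4),'q',np.round(s['joints'],2))
E
python3 - <<'E'
from h import *
print('carton',onz('top',[(225.75,169.2),(273.7,172.2)],.165).round(3))
print('cana',onz('top',[(220.5,273)],.11).round(3),'canb',onz('top',[(438,259)],.11).round(3),'bottlecap',onz('top',[(450,108)],.2).round(3))
go(.497,.174,.20,100)
E
```

```text
carton [[0.587 0.192 0.165]
 [0.582 0.097 0.165]]
cana [[0.385 0.202 0.11 ]] canb [[ 0.421 -0.238  0.11 ]] bottlecap [[ 0.708 -0.244  0.2  ]]
shift [-437.2 -330.6   30.8] turn [-0.002 -0.001 -0.429] alt [-1.000e-03  3.000e-03  2.712e+00] t 0.1 pos [0.1573 0.6042 0.2303] q [ 1.21  0.28 -0.03  1.27  0.    1.47]
```

Emit:
drive_tool([
  {"tx":-29,"ty":-22,"tz":2},
  {"tx":-29,"ty":-22,"tz":2},
  {"tx":-29,"ty":-22,"tz":2},
  {"tx":-29,"ty":-22,"tz":2},
  {"tx":-29,"ty":-22,"tz":2},
], jaw=0)

```text
validation failed for argument at $.pl...
```

Emit:
drive_tool([
  {"tx":-29,"ty":-22,"tz":2},
  {"tx":-29,"ty":-22,"tz":2},
  {"tx":-29,"ty":-22,"tz":2},
  {"tx":-29,"ty":-22,"tz":2},
  {"tx":-29,"ty":-22,"tz":2},
])

```text
validation failed for argument at $.pl...
```

Emit:
drive_tool([
  {"tx":-29,"ty":-22,"tz":2},
  {"tx":-29,"ty":-22,"tz":2},
  {"tx":-29,"ty":-22,"tz":2},
  {"tx":-29,"ty":-22,"tz":2},
  {"tx":-29,"ty":-22,"tz":2},
])

```text
validation failed for argument at $.pl...
```

```bash
python3 -c "
from h import *
go(.497,.174,.12,100);print(observe()['width'])"
```

```text
shift [-437.2 -330.4  110.8] turn [-0.002 -0.001 -0.429] alt [-1.000e-03  3.000e-03  2.712e+00] t 0.1 pos [0.1573 0.6042 0.2303] q [ 1.21  0.28 -0.03  1.27  0.    1.47]
0.995753587712008
```

All six keys are probably required in each row.

Emit:
drive_tool([
  {"tx":-29,"ty":-22,"tz":2,"ax":0,"ay":0,"az":0},
  {"tx":-29,"ty":-22,"tz":2,"ax":0,"ay":0,"az":0},
  {"tx":-29,"ty":-22,"tz":2,"ax":0,"ay":0,"az":0},
  {"tx":-29,"ty":-22,"tz":2,"ax":0,"ay":0,"az":0},
  {"tx":-29,"ty":-22,"tz":2,"ax":0,"ay":0,"az":0},
], jaw=0)

```text
time: 0.6
tool_pos: [0.2705, 0.4603, 0.2207]
ee_rot: [-0.399, -3.116, 0.001]
wrist_force: [0.6, -0.5, -0.1]
width: 0.141
grasp_force: 0.0
```

Emit:
drive_tool([
  {"tx":-29,"ty":-22,"tz":2,"ax":0,"ay":0,"az":0},
  {"tx":-29,"ty":-22,"tz":2,"ax":0,"ay":0,"az":0},
  {"tx":-29,"ty":-22,"tz":2,"ax":0,"ay":0,"az":0},
  {"tx":-29,"ty":-22,"tz":2,"ax":0,"ay":0,"az":0},
  {"tx":-29,"ty":-22,"tz":2,"ax":0,"ay":0,"az":0},
])

```text
time: 1.1
tool_pos: [0.3831, 0.3173, 0.2109]
ee_rot: [-0.399, -3.116, 0.001]
wrist_force: [0.7, 0.8, -0.1]
width: 0.005
grasp_force: 0.0
```

Emit:
drive_tool([
  {"tx":-29,"ty":-22,"tz":2,"ax":0,"ay":0,"az":0},
  {"tx":-29,"ty":-22,"tz":2,"ax":0,"ay":0,"az":0},
  {"tx":-29,"ty":-22,"tz":2,"ax":0,"ay":0,"az":0},
  {"tx":-29,"ty":-22,"tz":2,"ax":0,"ay":0,"az":0},
  {"tx":-29,"ty":-22,"tz":2,"ax":0,"ay":0,"az":0},
])

```text
time: 1.6
tool_pos: [0.4957, 0.1744, 0.2008]
ee_rot: [-0.399, -3.115, 0.0]
wrist_force: [1.3, -0.0, 0.2]
width: -0.001
grasp_force: 0.0
```

```bash
python3 -c "
from h import *
go(.497,.174,.12,100);print(observe()['width'])"
```

```text
shift [-1.4 -0.1 80.8] turn [-0.    -0.001 -0.429] alt [-1.000e-03  0.000e+00  2.712e+00] t 1.6 pos [0.4957 0.1744 0.2008] q [ 0.22  0.12 -0.28  1.17  0.    0.47]
-0.0010525677359026577
```

Emit:
drive_tool([
  {"tx":-1,"ty":0,"tz":30,"ax":0,"ay":0,"az":0},
  {"tx":0,"ty":0,"tz":30,"ax":0,"ay":0,"az":0},
  {"tx":0,"ty":0,"tz":20,"ax":0,"ay":0,"az":0},
  {"tx":0,"ty":0,"tz":5,"ax":0,"ay":0,"az":0},
  {"tx":0,"ty":0,"tz":3,"ax":0,"ay":0,"az":0},
])

```text
time: 2.1
tool_pos: [0.4957, 0.1754, 0.1126]
ee_rot: [-0.399, -3.115, 0.001]
wrist_force: [0.2, -0.3, 0.1]
width: 0.0
grasp_force: 0.0
```

Emit:
drive_tool([
  {"tx":0,"ty":0,"tz":2,"ax":0,"ay":0,"az":0},
  {"tx":0,"ty":0,"tz":2,"ax":0,"ay":0,"az":0},
  {"tx":0,"ty":0,"tz":2,"ax":0,"ay":0,"az":0},
])

```text
time: 2.4
tool_pos: [0.4973, 0.1759, 0.1084]
ee_rot: [0.399, 3.114, 0.001]
wrist_force: [-0.6, -0.4, 4.7]
width: -0.0
grasp_force: 2.6
```

Emit:
drive_tool([
  {"tx":0,"ty":0,"tz":2,"ax":0,"ay":0,"az":0},
  {"tx":0,"ty":0,"tz":2,"ax":0,"ay":0,"az":0},
  {"tx":0,"ty":0,"tz":1,"ax":0,"ay":0,"az":0},
])

```text
time: 2.7
tool_pos: [0.4969, 0.1758, 0.1029]
ee_rot: [0.399, 3.115, 0.001]
wrist_force: [-0.4, -0.7, 0.3]
width: 0.0
grasp_force: 0.0
```

Emit:
drive_tool([
  {"tx":0,"ty":0,"tz":1,"ax":0,"ay":0,"az":0},
  {"tx":0,"ty":0,"tz":1,"ax":0,"ay":0,"az":0},
  {"tx":0,"ty":0,"tz":0,"ax":0,"ay":0,"az":0},
])

```text
time: 3.0
tool_pos: [0.4964, 0.1757, 0.1006]
ee_rot: [0.399, 3.116, 0.0]
wrist_force: [-0.6, -0.0, 3.4]
width: 0.0
grasp_force: 1.7
```

Emit:
drive_tool([
  {"tx":0,"ty":0,"tz":1,"ax":0,"ay":0,"az":0},
  {"tx":0,"ty":0,"tz":1,"ax":0,"ay":0,"az":0},
  {"tx":0,"ty":0,"tz":0,"ax":0,"ay":0,"az":0},
])

```text
time: 3.3
tool_pos: [0.4968, 0.1758, 0.1001]
ee_rot: [0.399, 3.115, 0.001]
wrist_force: [-4.2, -0.5, 12.3]
width: 0.004
grasp_force: 6.4
```

Emit:
drive_tool([
  {"tx":0,"ty":0,"tz":-5,"ax":0,"ay":0,"az":0},
  {"tx":0,"ty":0,"tz":-20,"ax":0,"ay":0,"az":0},
  {"tx":0,"ty":0,"tz":-40,"ax":0,"ay":0,"az":0},
  {"tx":0,"ty":0,"tz":-35,"ax":0,"ay":0,"az":0},
  {"tx":0,"ty":0,"tz":0,"ax":0,"ay":0,"az":0},
])

```text
time: 3.8
tool_pos: [0.5, 0.1764, 0.2034]
ee_rot: [0.398, 3.107, 0.005]
wrist_force: [1.1, 0.7, 0.5]
width: 0.001
grasp_force: 0.0
```

```bash
python3 -c "
from h import *
go(.560,-.233,.20,27)"
```

```text
shift [-161.2 -381.1    3.2] turn [0.008 0.006 0.845] alt [-0.008  0.01  -2.297] t 3.8 pos [0.5    0.1764 0.2034] q [ 0.22  0.12 -0.28  1.16 -0.    0.47]
```

Emit:
drive_tool([
  {"tx":-16,"ty":-38,"tz":0,"ax":0,"ay":0,"az":0},
  {"tx":-16,"ty":-38,"tz":0,"ax":0,"ay":0,"az":0},
  {"tx":-16,"ty":-38,"tz":0,"ax":0,"ay":0,"az":0},
  {"tx":-16,"ty":-38,"tz":0,"ax":0,"ay":0,"az":0},
  {"tx":-16,"ty":-38,"tz":0,"ax":0,"ay":0,"az":0},
])

```text
time: 4.3
tool_pos: [0.5251, -0.0299, 0.1971]
ee_rot: [-0.399, -3.115, -0.0]
wrist_force: [0.9, -0.1, -0.9]
width: 0.002
grasp_force: 0.0
```

Emit:
drive_tool([
  {"tx":-16,"ty":-38,"tz":0,"ax":0,"ay":0,"az":0},
  {"tx":-16,"ty":-38,"tz":0,"ax":0,"ay":0,"az":0},
  {"tx":-16,"ty":-38,"tz":0,"ax":0,"ay":0,"az":0},
  {"tx":-16,"ty":-38,"tz":0,"ax":0,"ay":0,"az":0},
  {"tx":-16,"ty":-38,"tz":0,"ax":0,"ay":0,"az":0},
], jaw=0.6)

```text
time: 4.8
tool_pos: [0.5547, -0.2339, 0.1969]
ee_rot: [-0.399, -3.114, -0.001]
wrist_force: [0.3, -0.3, 0.3]
width: 0.599
grasp_force: 0.0
```

Emit:
drive_tool([
  {"tx":0,"ty":0,"tz":0,"ax":0,"ay":0,"az":0.14},
  {"tx":0,"ty":0,"tz":0,"ax":0,"ay":0,"az":0.14},
  {"tx":0,"ty":0,"tz":0,"ax":0,"ay":0,"az":0.14},
  {"tx":0,"ty":0,"tz":0,"ax":0,"ay":0,"az":0.14},
  {"tx":0,"ty":0,"tz":0,"ax":0,"ay":0,"az":0.14},
])

```text
time: 5.3
tool_pos: [0.5546, -0.2323, 0.1966]
ee_rot: [-1.451, -2.784, 0.0]
wrist_force: [-0.0, -0.0, -0.7]
width: 0.603
grasp_force: 0.0
```

Emit:
drive_tool([
  {"tx":0,"ty":0,"tz":0,"ax":0,"ay":0,"az":0.14},
  {"tx":0,"ty":0,"tz":0,"ax":0,"ay":0,"az":0},
  {"tx":0,"ty":0,"tz":0,"ax":0,"ay":0,"az":0},
])

```text
time: 5.6
tool_pos: [0.5548, -0.2322, 0.1973]
ee_rot: [-1.63, -2.684, 0.0]
wrist_force: [-0.1, 0.3, 0.0]
width: 0.599
grasp_force: 0.0
```

```bash
python3 -c "
from h import *
go(.560,-.233,.076,27);print(observe()['width'])
im=read_camera('side')[:,:,::-1];cv2.imwrite('pics/s2.png',np.vstack([cv2.resize(im[80:280,230:430],None,fx=2.9,fy=2.9)]))"
```

```text
shift [ -3.2   4.3 121.3] turn [-0.001 -0.001  0.008] alt [ 2.000e-03 -1.000e-03 -3.134e+00] t 5.6 pos [ 0.5548 -0.2322  0.1973] q [-0.5   0.26 -0.13  1.19 -0.    0.59]
0.598636861084316
```

View pics/s2.png

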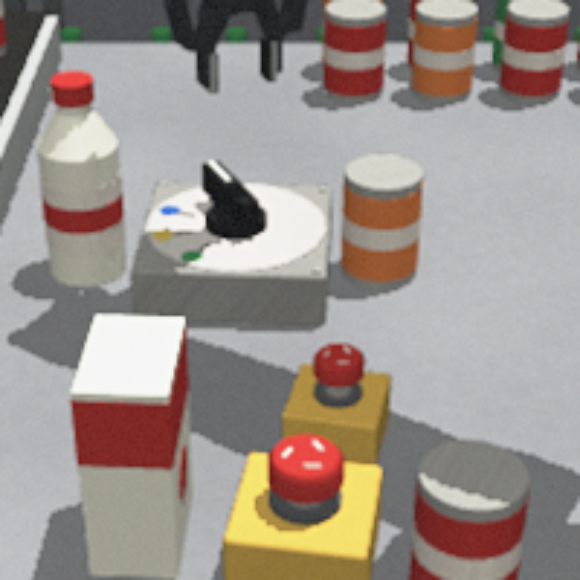

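The side crop shows the mushroom at (305,465) seated low with a short stem, so it is latched. The handle is at (230,195), and the open fingers at (210-270,75) are above it.

Emit:
drive_tool([
  {"tx":-3,"ty":4,"tz":30,"ax":0,"ay":0,"az":0},
  {"tx":0,"ty":0,"tz":30,"ax":0,"ay":0,"az":0},
  {"tx":0,"ty":0,"tz":30,"ax":0,"ay":0,"az":0},
  {"tx":0,"ty":0,"tz":20,"ax":0,"ay":0,"az":0},
  {"tx":0,"ty":0,"tz":10,"ax":0,"ay":0,"az":0},
])

```text
time: 6.15
tool_pos: [0.5585, -0.2324, 0.0757]
ee_rot: [-1.631, -2.68, 0.0]
wrist_force: [0.2, 1.0, -0.7]
width: 0.602
grasp_force: 0.0
```

Emit:
drive_tool([
  {"tx":0,"ty":0,"tz":0,"ax":0,"ay":0,"az":0},
  {"tx":0,"ty":0,"tz":0,"ax":0,"ay":0,"az":0},
  {"tx":0,"ty":0,"tz":0,"ax":0,"ay":0,"az":0},
  {"tx":0,"ty":0,"tz":0,"ax":0,"ay":0,"az":0},
], jaw=0)

```text
time: 6.55
tool_pos: [0.5605, -0.2341, 0.0797]
ee_rot: [1.635, 2.681, -0.002]
wrist_force: [-3.4, -1.3, 2.9]
width: 0.192
grasp_force: 60.7
```

```bash
python3 -c "
from h import *
go(.560,-.233,.076,27);s=observe();print(s['width'],s['moment'],s['wrist_force'])"
```

```text
shift [1.2 0.  3.7] turn [-0.     0.002  0.005] alt [-3.000e-03 -0.000e+00 -3.137e+00] t 6.55 pos [ 0.5605 -0.2341  0.0797] q [-0.5   0.36 -0.25  0.96 -0.    0.59]
0.19187855542633253 [-0.2571546   0.54301612 -0.02030143] [-3.42592014 -1.34927152  2.87881295]
```

Emit:
drive_tool([
  {"tx":0,"ty":0,"tz":-1,"ax":0,"ay":0,"az":-0.1},
  {"tx":0,"ty":0,"tz":-1,"ax":0,"ay":0,"az":-0.1},
  {"tx":0,"ty":0,"tz":0,"ax":0,"ay":0,"az":-0.1},
  {"tx":0,"ty":0,"tz":0,"ax":0,"ay":0,"az":-0.1},
  {"tx":0,"ty":0,"tz":0,"ax":0,"ay":0,"az":-0.1},
])

```text
time: 7.05
tool_pos: [0.5603, -0.2342, 0.0798]
ee_rot: [0.915, 3.005, -0.003]
wrist_force: [-0.1, -2.7, -9.8]
width: 0.197
grasp_force: 59.6
```

Emit:
drive_tool([
  {"tx":0,"ty":0,"tz":0,"ax":0,"ay":0,"az":-0.1},
  {"tx":0,"ty":0,"tz":0,"ax":0,"ay":0,"az":-0.1},
  {"tx":0,"ty":0,"tz":0,"ax":0,"ay":0,"az":-0.1},
  {"tx":0,"ty":0,"tz":0,"ax":0,"ay":0,"az":-0.1},
  {"tx":0,"ty":0,"tz":0,"ax":0,"ay":0,"az":-0.1},
])

```text
time: 7.55
tool_pos: [0.5602, -0.2345, 0.0798]
ee_rot: [-0.144, -3.138, 0.004]
wrist_force: [-0.8, -4.6, -6.2]
width: 0.192
grasp_force: 60.2
```

```bash
python3 -c "
from h import *
go(.560,-.233,.076,147);s=observe();print(s['width'],s['moment'],s['wrist_force'])"
```

```text
shift [0.3 1.5 3.8] turn [-2.000e-03 -1.000e-03 -1.087e+00] alt [-1.000e-03  2.000e-03  2.055e+00] t 7.55 pos [ 0.5602 -0.2345  0.0798] q [-0.5   0.36 -0.25  0.96 -0.   -0.41]
0.19245808929977679 [-0.73329357 -0.0202751  -0.14089014] [-0.76962323 -4.61680318 -6.1611505 ]
```

Emit:
drive_tool([
  {"tx":0,"ty":0,"tz":0,"ax":0,"ay":0,"az":-0.1},
  {"tx":0,"ty":0,"tz":0,"ax":0,"ay":0,"az":-0.1},
  {"tx":0,"ty":0,"tz":0,"ax":0,"ay":0,"az":-0.1},
  {"tx":0,"ty":0,"tz":0,"ax":0,"ay":0,"az":-0.1},
  {"tx":0,"ty":0,"tz":0,"ax":0,"ay":0,"az":-0.1},
])

```text
time: 8.05
tool_pos: [0.5602, -0.2348, 0.0798]
ee_rot: [0.636, -3.076, 0.004]
wrist_force: [0.3, -4.3, -6.5]
width: 0.193
grasp_force: 60.2
```

Emit:
drive_tool([
  {"tx":0,"ty":0,"tz":0,"ax":0,"ay":0,"az":-0.1},
  {"tx":0,"ty":0,"tz":0,"ax":0,"ay":0,"az":-0.1},
  {"tx":0,"ty":0,"tz":0,"ax":0,"ay":0,"az":-0.1},
  {"tx":0,"ty":0,"tz":0,"ax":0,"ay":0,"az":-0.1},
  {"tx":0,"ty":0,"tz":0,"ax":0,"ay":0,"az":-0.1},
])

```text
time: 8.55
tool_pos: [0.5603, -0.235, 0.0798]
ee_rot: [1.378, -2.821, 0.005]
wrist_force: [-0.2, -4.9, -5.5]
width: 0.192
grasp_force: 60.3
```

Emit:
drive_tool([
  {"tx":0,"ty":0,"tz":0,"ax":0,"ay":0,"az":-0.08},
  {"tx":0,"ty":0,"tz":0,"ax":0,"ay":0,"az":0},
  {"tx":0,"ty":0,"tz":0,"ax":0,"ay":0,"az":0},
])

```text
time: 8.85
tool_pos: [0.5603, -0.2351, 0.0798]
ee_rot: [1.485, -2.767, 0.005]
wrist_force: [0.9, -4.6, -8.3]
width: 0.193
grasp_force: 60.1
```

```bash
python3 -c "
from h import *
go(.560,-.233,.2,147);s=observe();print(s['width'],s['moment'],s['wrist_force'])"
```

```text
shift [  -1.2    1.2 -120.2] turn [-0.002 -0.003 -0.01 ] alt [-5.000e-03  3.000e-03  3.132e+00] t 8.85 pos [ 0.5603 -0.2351  0.0798] q [-0.5   0.36 -0.25  0.96 -0.   -1.49]
0.19341856368027457 [-1.01106067 -0.04740797  0.13458987] [ 0.87102206 -4.56767712 -8.32353626]
```

Emit:
drive_tool([
  {"tx":0,"ty":0,"tz":0,"ax":0,"ay":0,"az":0},
  {"tx":0,"ty":0,"tz":0,"ax":0,"ay":0,"az":0},
  {"tx":0,"ty":0,"tz":0,"ax":0,"ay":0,"az":0},
  {"tx":0,"ty":0,"tz":0,"ax":0,"ay":0,"az":0},
  {"tx":0,"ty":0,"tz":-10,"ax":0,"ay":0,"az":0},
], jaw=0.6)

```text
time: 9.35
tool_pos: [0.5593, -0.2325, 0.0896]
ee_rot: [1.486, -2.767, -0.004]
wrist_force: [-0.4, 0.2, -0.4]
width: 0.604
grasp_force: 0.0
```

Emit:
drive_tool([
  {"tx":0,"ty":0,"tz":-20,"ax":0,"ay":0,"az":0},
  {"tx":0,"ty":0,"tz":-30,"ax":0,"ay":0,"az":0},
  {"tx":0,"ty":0,"tz":-30,"ax":0,"ay":0,"az":0},
  {"tx":0,"ty":0,"tz":-30,"ax":0,"ay":0,"az":0},
  {"tx":0,"ty":0,"tz":0,"ax":0,"ay":0,"az":0},
])

```text
time: 9.85
tool_pos: [0.5637, -0.235, 0.2069]
ee_rot: [-1.483, 2.762, -0.014]
wrist_force: [-0.1, -0.3, -0.2]
width: 0.598
grasp_force: 0.0
```

Emit:
drive_tool([
  {"tx":0,"ty":0,"tz":0,"ax":0,"ay":0,"az":0.14},
  {"tx":0,"ty":0,"tz":0,"ax":0,"ay":0,"az":0.14},
  {"tx":0,"ty":0,"tz":0,"ax":0,"ay":0,"az":0.14},
  {"tx":0,"ty":0,"tz":0,"ax":0,"ay":0,"az":0.14},
  {"tx":0,"ty":0,"tz":0,"ax":0,"ay":0,"az":0.14},
])

```text
time: 10.35
tool_pos: [0.56, -0.233, 0.2002]
ee_rot: [0.438, -3.111, -0.001]
wrist_force: [-0.3, -0.2, -0.3]
width: 0.599
grasp_force: 0.0
```

```bash
python3 -c "
from h import *
go(.497,.175,.2,106);s=observe();print(s['width'],s['moment'],s['wrist_force'])
im=read_camera('side')[:,:,::-1];cv2.imwrite('pics/s3.png',np.vstack([cv2.resize(im[80:280,230:430],None,fx=2.9,fy=2.9)]))"
```

```text
shift [-5.210e+01  4.096e+02  4.000e-01] turn [ 0. -0.  0.] alt [ 0.000e+00  1.000e-03 -3.141e+00] t 10.35 pos [ 0.56   -0.233   0.2002] q [-0.5   0.26 -0.11  1.2   0.   -0.78]
0.5991591687536589 [-0.00929916 -0.01216848 -0.01221743] [-0.2779623  -0.17704995 -0.26096815]
```

View pics/s3.png

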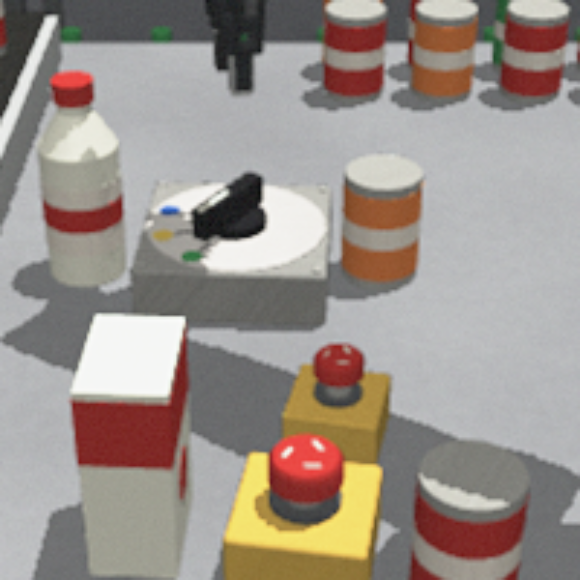

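```bash
python3 -c "
from h import *
for d in(1.4,1.75,2.1):
  a=np.radians(56.8)+d-2.1
  p=proj('side',[[.56+.06*np.cos(a),-.233+.06*np.sin(a),.097],[.56-.035*np.cos(a),-.233-.035*np.sin(a),.097]]);print(d,((p-[230,80])*2.9).round(0).tolist())
im=read_camera('top')[:,:,::-1];cv2.imwrite('pics/t3.png',cv2.resize(im[140:250,370:480],None,fx=5,fy=5))"
```

```text
1.4 [[174.0, 193.0], [272.0, 180.0]]
1.75 [[183.0, 203.0], [267.0, 175.0]]
2.1 [[199.0, 210.0], [257.0, 171.0]]
```

Emit:
drive_tool([
  {"tx":-5,"ty":41,"tz":0,"ax":0,"ay":0,"az":0},
  {"tx":-5,"ty":41,"tz":0,"ax":0,"ay":0,"az":0},
  {"tx":-5,"ty":41,"tz":0,"ax":0,"ay":0,"az":0},
  {"tx":-5,"ty":41,"tz":0,"ax":0,"ay":0,"az":0},
  {"tx":-5,"ty":41,"tz":0,"ax":0,"ay":0,"az":0},
], jaw=1)

```text
time: 10.95
tool_pos: [0.526, -0.028, 0.2004]
ee_rot: [-0.451, 3.109, 0.0]
wrist_force: [0.3, 0.8, -0.5]
width: 1.003
grasp_force: 0.0
```

Emit:
drive_tool([
  {"tx":-5,"ty":41,"tz":0,"ax":0,"ay":0,"az":0},
  {"tx":-5,"ty":41,"tz":0,"ax":0,"ay":0,"az":0},
  {"tx":-5,"ty":41,"tz":0,"ax":0,"ay":0,"az":0},
  {"tx":-5,"ty":41,"tz":0,"ax":0,"ay":0,"az":0},
  {"tx":-5,"ty":41,"tz":0,"ax":0,"ay":0,"az":0},
])

```text
time: 11.45
tool_pos: [0.4923, 0.1758, 0.2005]
ee_rot: [-0.452, 3.109, 0.0]
wrist_force: [0.6, -0.0, -0.3]
width: 1.001
grasp_force: 0.0
```

Emit:
drive_tool([
  {"tx":0,"ty":0,"tz":0,"ax":0,"ay":0,"az":0},
  {"tx":0,"ty":0,"tz":0,"ax":0,"ay":0,"az":0},
  {"tx":0,"ty":0,"tz":0,"ax":0,"ay":0,"az":0},
])

```text
time: 11.75
tool_pos: [0.4929, 0.1735, 0.2002]
ee_rot: [0.447, -3.109, 0.001]
wrist_force: [-0.1, -0.3, -0.1]
width: 1.003
grasp_force: 0.0
```

```bash
python3 -c "
from h import *
go(.497,.175,.074,106);s=observe();print(s['width'])
im=read_camera('top')[:,:,::-1];cv2.imwrite('pics/t4.png',cv2.resize(im[140:260,370:480],None,fx=5,fy=5))"
```

```text
shift [ -4.4   0.4 126.2] turn [-0.    -0.     0.007] alt [ 0.000e+00 -1.000e-03 -3.135e+00] t 11.75 pos [0.4929 0.1735 0.2002] q [ 0.21  0.11 -0.29  1.16 -0.   -0.07]
1.0033500100361914
```

View pics/t4.png

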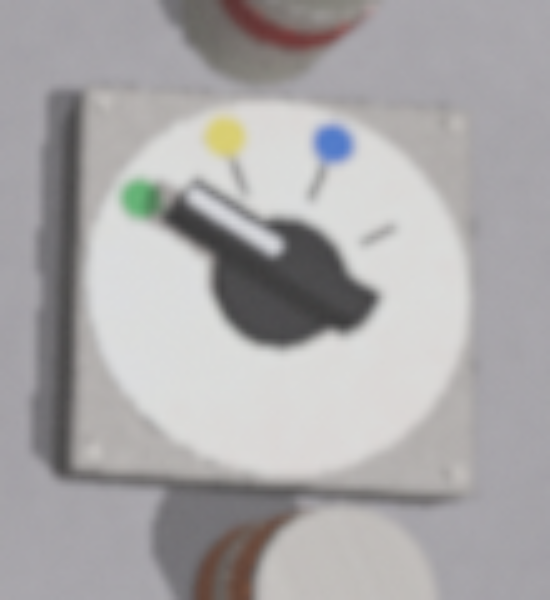

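Top crop: the pointer's white line ends at the green mark (140,198), so the selector is at green. Next I'll twist the stop.

Emit:
drive_tool([
  {"tx":-4,"ty":0,"tz":30,"ax":0,"ay":0,"az":0},
  {"tx":0,"ty":0,"tz":35,"ax":0,"ay":0,"az":0},
  {"tx":0,"ty":0,"tz":30,"ax":0,"ay":0,"az":0},
  {"tx":0,"ty":0,"tz":25,"ax":0,"ay":0,"az":0},
  {"tx":0,"ty":0,"tz":13,"ax":0,"ay":0,"az":0},
])

```text
time: 12.3
tool_pos: [0.4953, 0.1735, 0.065]
ee_rot: [0.443, -3.106, 0.001]
wrist_force: [-1.0, 0.2, 0.2]
width: 1.004
grasp_force: 0.0
```

Emit:
drive_tool([
  {"tx":0,"ty":0,"tz":0,"ax":0,"ay":0,"az":0},
  {"tx":0,"ty":0,"tz":0,"ax":0,"ay":0,"az":0},
  {"tx":0,"ty":0,"tz":0,"ax":0,"ay":0,"az":0},
  {"tx":0,"ty":0,"tz":0,"ax":0,"ay":0,"az":0},
], jaw=0)

```text
time: 12.7
tool_pos: [0.4982, 0.1746, 0.069]
ee_rot: [-0.445, 3.107, -0.003]
wrist_force: [-0.2, -3.6, 2.7]
width: 0.61
grasp_force: 62.2
```

```bash
python3 -c "
from h import *
go(.497,.175,.067,60);s=observe();print(s['width'],s['moment'],s['wrist_force'],s['grasp_force'])"
```

```text
shift [1.  0.7 2. ] turn [-0.001  0.003  0.808] alt [-4.000e-03 -2.000e-03 -2.333e+00] t 12.7 pos [0.4982 0.1746 0.069 ] q [ 0.22  0.25 -0.44  0.88 -0.   -0.07]
0.6097856646803744 [-0.85528799  0.06985752 -0.02710538] [-0.16497101 -3.62150792  2.65885777] 62.229371764697134
```

Gripped (0.61 × 85 = 52 mm, about the cap's 54). I'll twist clockwise 0.8.

Emit:
drive_tool([
  {"tx":0,"ty":0,"tz":0,"ax":0,"ay":0,"az":0.1},
  {"tx":0,"ty":0,"tz":0,"ax":0,"ay":0,"az":0.1},
  {"tx":0,"ty":0,"tz":0,"ax":0,"ay":0,"az":0.1},
  {"tx":0,"ty":0,"tz":0,"ax":0,"ay":0,"az":0.1},
  {"tx":0,"ty":0,"tz":0,"ax":0,"ay":0,"az":0.1},
])

```text
time: 13.2
tool_pos: [0.4982, 0.1743, 0.0684]
ee_rot: [0.343, 3.119, -0.004]
wrist_force: [1.6, -4.5, 1.3]
width: 0.608
grasp_force: 62.6
```

Emit:
drive_tool([
  {"tx":0,"ty":0,"tz":0,"ax":0,"ay":0,"az":0.1},
  {"tx":0,"ty":0,"tz":0,"ax":0,"ay":0,"az":0.1},
  {"tx":0,"ty":0,"tz":0,"ax":0,"ay":0,"az":0.1},
  {"tx":0,"ty":0,"tz":0,"ax":0,"ay":0,"az":0},
])

```text
time: 13.6
tool_pos: [0.4981, 0.174, 0.0688]
ee_rot: [0.801, 3.034, -0.004]
wrist_force: [0.4, -6.1, 3.0]
width: 0.606
grasp_force: 62.8
```

```bash
python3 -c "
from h import *
go(.497,.175,.067,60);s=observe();print(s['width'],s['moment'],s['wrist_force'],s['grasp_force'])"
```

```text
shift [1.4 0.3 1.8] turn [-0.001  0.004  0.007] alt [-7.000e-03 -2.000e-03 -3.135e+00] t 13.6 pos [0.4981 0.174  0.0688] q [ 0.22  0.25 -0.44  0.88 -0.    0.73]
0.6060368243300316 [-1.25198292  0.08319761  0.15219642] [ 0.42313702 -6.14916911  2.96412228] 62.798378532752395
```

Emit:
drive_tool([
  {"tx":0,"ty":0,"tz":0,"ax":0,"ay":0,"az":0},
  {"tx":0,"ty":0,"tz":0,"ax":0,"ay":0,"az":0},
  {"tx":0,"ty":0,"tz":0,"ax":0,"ay":0,"az":0},
  {"tx":0,"ty":0,"tz":0,"ax":0,"ay":0,"az":0},
  {"tx":0,"ty":0,"tz":-5,"ax":0,"ay":0,"az":0},
], jaw=1)

```text
time: 14.1
tool_pos: [0.4959, 0.1754, 0.0718]
ee_rot: [-0.799, -3.037, 0.001]
wrist_force: [-0.6, -0.1, -0.7]
width: 1.005
grasp_force: 0.0
```

Emit:
drive_tool([
  {"tx":0,"ty":0,"tz":-25,"ax":0,"ay":0,"az":0},
  {"tx":0,"ty":0,"tz":-40,"ax":0,"ay":0,"az":0},
  {"tx":0,"ty":0,"tz":-40,"ax":0,"ay":0,"az":0},
  {"tx":0,"ty":0,"tz":-40,"ax":0,"ay":0,"az":0},
  {"tx":0,"ty":0,"tz":0,"ax":0,"ay":0,"az":0},
])

```text
time: 14.6
tool_pos: [0.5011, 0.1764, 0.2244]
ee_rot: [0.797, 3.027, 0.009]
wrist_force: [1.7, 0.4, 0.6]
width: 0.999
grasp_force: 0.0
```

```bash
python3 -c "
from h import *
a=cv2.imread('pics/side0.png');im=read_camera('side')[:,:,::-1]
cv2.imwrite('pics/s5.png',np.hstack([cv2.resize(i[100:300,240:420],None,fx=2.2,fy=2.2) for i in (a,im)]))"
```

```text
(no output)
```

View pics/s5.png

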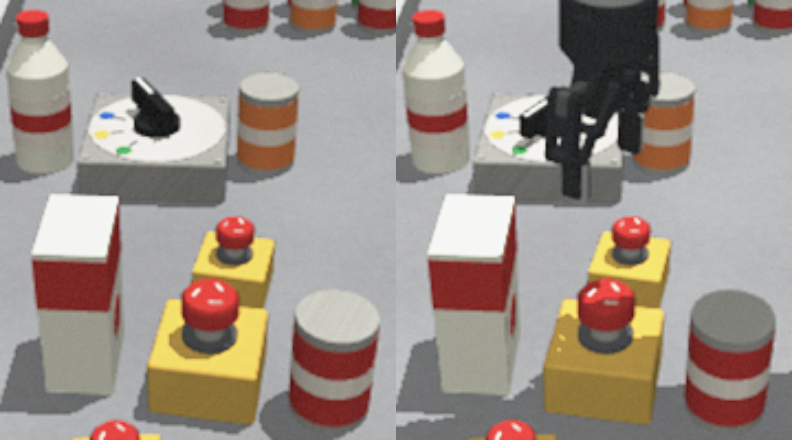

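The cap is back at its starting height: (606,305) in the new crop against (210,305) in the first picture, where 396 px is the panel offset. The carton, tins and bottle have not moved, and the selector is at green. I'm handing in.

```bash
python3 -c "
from cell import *
print(hand_in())"
```

```text
the job is handed in; nothing more can be done
None
```

The job is handed in: I pressed the stop until it latched, turned the selector to green, then twisted the stop free so it sprang back to full height, with the tins, carton and bottle unmoved (no verdict was shown).

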